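Cover the tiles and draw the rolling pin out of the tool box

TASK

Slide the clear lid of the tool box fully home over the carved tiles, which uncovers the compartment with the rolling pin. The pin is longer than the opening, so then tilt it and draw it out from under the fixed deck, and lift it up until all of it is at least 10 cm above the box. Finish while still holding it there in the gripper, keep the lid shut over the tiles, and leave the bottle, bowl and brush where they are.

Things in the scene. Friction and masses are not known exactly. Their poses are not given: they have to be found in the camera images.
- toolbox: Wooden tool box, fixed, 300 (its x) by 296 mm (its y), origin at the centre of its underside, z up. Floor 6 mm, walls 8 mm thick, wall tops at z = 60 mm; two compartments side by side in y. Strips guiding the lid, 6 mm wide, run along y at x = -70 and x = 147 mm, up to z = 68 mm. The end at x < -65 mm (towards the robot) is covered by a fixed deck.
- pin_well (a point): Centre of the inner floor of the rolling pin's compartment (box x 0, y 72, z 6 mm), 284 mm (box x) by 136 mm (box y), depth 54 mm to the wall tops. Four cradle blocks, 14 x 10 mm and 8 mm high, stand on it beside the pin, 58 mm in x either side of this point, inner faces 17 mm in y either side of it.
- deck_edge (a point): Middle of the upper edge of the fixed deck above the pin's compartment (box x -65, y 72, z 60 mm). The deck is a brown 8 mm board (z 52 to 60 mm) that covers both compartments from here to the box wall at box -x. The opening runs from here 207 mm to the far wall in box +x, 136 mm wide; the pin cannot come out level.
- tile_well (a point): Centre of the inner floor of the other, equal compartment (box x 0, y -72, z 6 mm), with two fixed carved clay tiles, 78 x 78 mm, tops at z = 18 mm.
- lid (a joint): Sliding lid of the tool box: clear 5 mm sheet 208 (box x) by 144 mm (box y) lying on the wall tops, z 61 to 66 mm, with a wooden grip bar on top. Value in m = distance of the lid from home, along the box's +y axis: 0 = fully home over the tiles (end stop), 0.144 = fully over the rolling pin (end stop). Slides with about 1.5 N of friction and stays where it is left.
- lid_bar (a point): Centre of the top face of the lid's wooden grip bar: 90 mm long (box x), 16 mm wide (box y), 28 mm high above the lid sheet; this point is 94 mm above the table, at box x = 39 mm, box y = -72 mm + lid value.
- pin: Loose pale wooden rolling pin, 250 mm long along its own x, symmetric end for end: a round body 36 mm in diameter, 150 mm long, with a handle 18 mm in diameter, 50 mm long at each end; about 0.15 kg. Origin on its axis at mid-length, its centre of mass. Starts lying in the cradle along box x, axis 24 mm above the table, box y 72, box x within 10 mm of 0.
- pin_end_a (a point): Centre of the pin's end face at its own x = +125 mm.
- pin_end_b (a point): Centre of the pin's end face at its own x = -125 mm.
- bottle: Bystander: clear bottle, 64 mm in diameter, 190 mm tall, standing; origin at the centre of its underside.
- bowl: Bystander: steel bowl, 120 mm across, 50 mm high; origin at the centre of its underside.
- brush: Bystander: brush 200 mm long lying on the table; origin under its middle.

How it is judged:
By the outcome, as a careful person would: the job done as asked, in the order asked, and still so for the second after the job is handed in, while the arm keeps its last pose, push and grip.
It also fails if it takes over 53 s, if anything falls off the work surface, if the arm or the gripper's body presses on something with over 40 N, if the wrist force passes 120 N, or if a joint passes its speed limit or range.

ROBOT

A 6-joint arm with a two-finger parallel gripper is mounted at the origin on the work surface. World frame = base frame: x ahead of the robot, y to its left, z up, the work surface at z = 0. Lengths are in m, angles in rad, forces in N, time in s.
With the tool pointing down it reaches from about 0.375 to 0.925 m from the base axis. Payload 5.7 kg.
Tool frame: the origin (TCP) lies midway between the tips of the shut fingers; the grasp point (between the pads) lies 19 mm behind it; z points along the fingers, y is the line along which they close (so a half turn about z gives the same grasp; the last joint's range is limited). The gripper opens to 88 mm and grips with 3 to 60 N. Pads are 20 mm wide; open, the fingers measure 115 mm over their backs; the gripper's body (75 mm by 178 mm) begins 61 mm behind the grasp point.
Start: joints at [-1.425, 0.359, 1.51, -0, 1.272, -0.115], TCP at [0.155, -0.58, 0.223] pointing down, gripper open.
Joint ranges: [-2.97, 2.97], [-1.01, 2.36], [0.21, 2.38], [-0.96, 4.11], [0.2, 2.71], [-2.98, 2.98]. Speed limits (rad/s): [2.39, 2.39, 3.14, 3.14, 3.14, 3.14].

INTERFACE

Orientations are given as [roll, pitch, yaw] about the fixed x, y, z axes, in that order (R = Rz(yaw) Ry(pitch) Rx(roll)).
In Python, from rig import robot, read_camera gives the robot as it stands.
- The arm moves only by the tool send_rows, never from a script. Its argument "motion" is a list of rows, each a list of 6 numbers: the shift along the tool's x, y, z each as a share of 0.025 m, from -1 to 1, then the turn, a rotation vector about the tool's x, y, z each as a share of 0.12 rad, from -1 to 1. In form: [[dx, dy, dz, wx, wy, wz], ...]. A call has 1 to 12 rows; each row shifts and turns the commanded pose from where the row before left it, along the tool's axes as they then stand; what a row does not reach is not made up. A row lasts 1/10 s, in which the tool goes at most 50 mm and 8.59 degrees, less where a joint would pass 70% of its speed; a pose out of reach is approached as far as the arm can. A call with a number of a shift or a turn outside -1 to 1 is refused whole. A call with a gripper value outside its range is refused whole. "grip" is the closure, from 0 (fully open) to 1 (shut), set as the call begins (left out, the last holds). The fingers move at their own pace and stop on an object; "force" is the grip in N (left out, the last holds). Time passes only in rows, so rows that do not move let the fingers close. It gives the time, the measured TCP pose, the force, the opening and the grip force at its end, in the units of the state.
- robot.get_obs(): the state, without advancing time (a new reading comes with each control period).
- read_camera(name): name is "scene" or "top"; returns a dict with "color" (420x560x3 uint8, red, green, blue), "K" (3x3 intrinsics, pixels), "D" ([k1, k2, p1, p2, k3] as OpenCV has them; the pictures are not rectified), "world_from_camera" (4x4, takes a point from camera to world coordinates). Camera axes: x right, y down, z forward; pixel columns grow to the right and rows downward; lengths in m; the calibration is good to about 2 mm. A picture is of the moment at which its call begins. There is no depth.
- robot.close_job(): hands the job in; it is judged then, once.
The state is a dict: "t": time; "q": joint angles; "joint_vel": joint speeds; "tau": joint torques, N m; "eef_pos": TCP position; "tool_rot": TCP orientation; "wrist_force": force on the tool from outside, world axes, zero at the start; "moment": the same for the moment, N m; "opening": finger opening in m; "gripper_force": force on a finger pad.
Only numpy, scipy, OpenCV 4.12 (cv2) and the standard library are available. Lean on these libraries where they do the work, as an engineer would, in place of code of your own. Each camera call takes 0.05 s, during which the arm holds its last target. There are 200 camera calls.

## Working session

There is one attempt and no reset: what is moved stays moved. The work goes in short steps, Python scripts to look and compute and a tool call to move; the robot and the scene stay as the last step left them, time stands still between calls to the robot, and variables do not carry over. Pictures are saved under pics/ and viewed, at most 10 in all, crops included, and the job is handed in when it is done.

Besides the shell and the picture viewer there is one more tool, called after ">>>" by a JSON object that holds its "method" and its "body". send_rows: Moves the arm, as the interface text tells. Its arguments: {"type":"object","properties":{"motion":{"type":"array","items":{"type":"array","items":{"type":"number","minimum":-1,"maximum":1}}},"grip":{"type":"number"},"force":{"type":"number"}},"required":["motion"]}

```bash
mkdir -p pics; ls; python3 - <<'E'
from rig import robot, read_camera
import cv2,numpy as np,pickle
for n in("scene","top"):
    d=read_camera(n);pickle.dump(d,open(n+".pkl","wb"))
    cv2.imwrite(f"pics/{n}0.png",d["color"][:,:,::-1])
    print(n,d["K"].tolist(),d["D"],np.round(d["world_from_camera"],3).tolist())
o=robot.get_obs();print(o)
E
```

```text
pics
scene [[528.1036069533977, 0.0, 277.16293780557976], [0.0, 528.1036069533977, 215.2856385947419], [0.0, 0.0, 1.0]] [-0.05327281  0.          0.          0.          0.        ] [[-0.581, 0.454, -0.676, 1.675], [0.814, 0.324, -0.482, 0.791], [0.0, -0.83, -0.558, 1.024], [0.0, 0.0, 0.0, 1.0]]
top [[530.4390014019482, 0.0, 279.39623083938056], [0.0, 530.4390014019482, 205.58518428862217], [0.0, 0.0, 1.0]] [-0.0938294  0.         0.         0.         0.       ] [[-0.027, -0.995, 0.091, 0.398], [-1.0, 0.028, 0.002, -0.01], [-0.004, -0.091, -0.996, 1.479], [0.0, 0.0, 0.0, 1.0]]
{'t': 0.1, 'q': array([-1.42509706e+00,  3.59449883e-01,  1.51132480e+00,  9.22075631e-06,
        1.27250002e+00, -1.15096064e-01]), 'joint_vel': array([ 5.14701325e-04, -1.39897175e-03, -1.13452423e-03,  6.71227530e-04,
        2.49323834e-03, -3.65980291e-05]), 'tau': array([ 1.07078442e-03, -5.16354954e+01, -2.71407580e+01,  6.77023362e-02,
        2.77585880e-02, -2.63353832e-05]), 'eef_pos': array([ 0.1546161 , -0.57908813,  0.22188336]), 'tool_rot': array([-3.13992274e+00, -2.01921146e-04,  2.60792447e-01]), 'wrist_force': array([-1.40148871,  0.41478261, -0.1498196 ]), 'moment': array([0.02934014, 0.03209093, 0.01883687]), 'gripper_force': 0.0, 'opening': 0.08773371698006234}
```

View pics/top0.png

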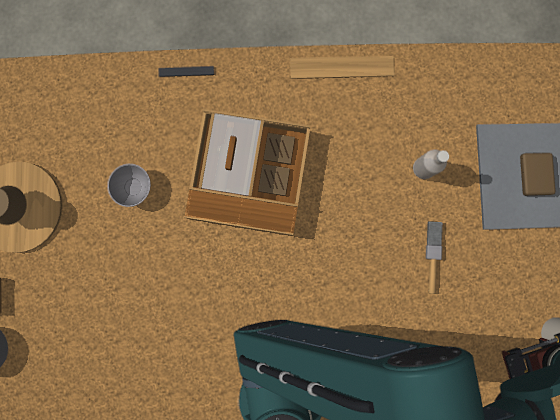

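View pics/scene0.png

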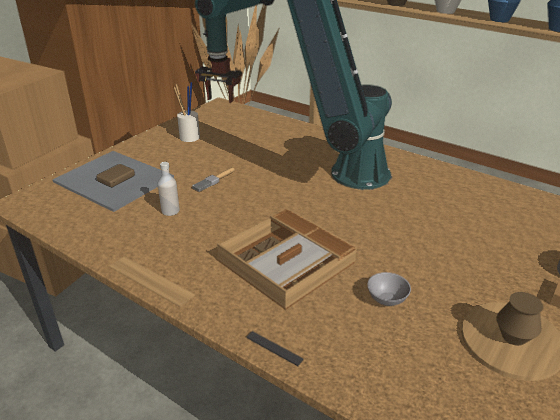

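The top view shows the box around pixel (250,173), with its deck at the lower (robot) side, the lid's bar at (231,153) and the tiles at (278,165). The bowl is at (129,186), the bottle at (430,165) and the brush at (434,255). I'll enlarge both views to read corners.

```bash
python3 - <<'E'
import cv2,pickle
c=pickle.load(open("top.pkl","rb"))["color"][:,:,::-1]
cv2.imwrite("pics/topc.png",cv2.resize(c[100:250,175:340],None,fx=4,fy=4,interpolation=cv2.INTER_CUBIC)[:600])
c=pickle.load(open("scene.pkl","rb"))["color"][:,:,::-1]
cv2.imwrite("pics/scenec.png",cv2.resize(c[200:310,210:365],None,fx=5,fy=5,interpolation=cv2.INTER_CUBIC))
E
```

```text
(no output)
```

View pics/topc.png

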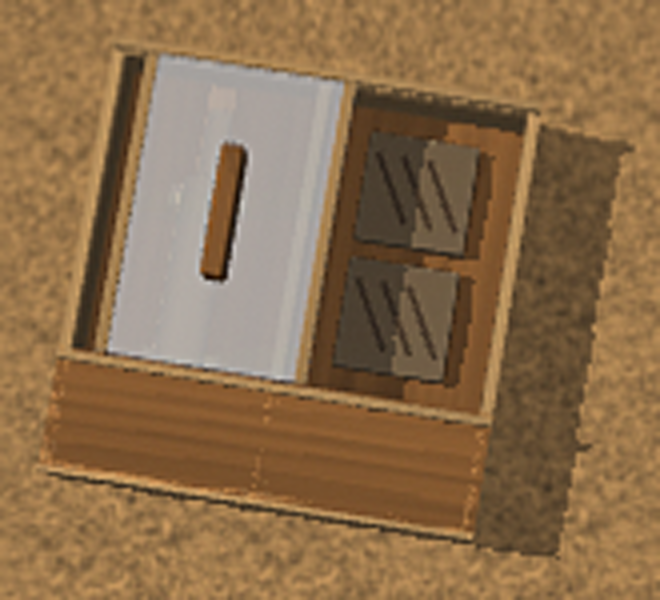

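View pics/scenec.png

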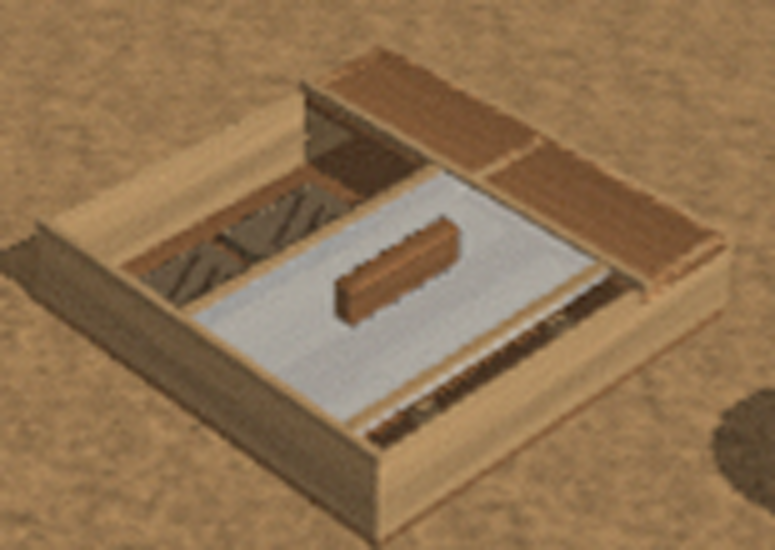

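```bash
cat >h.py <<'E'
import cv2,numpy as np,pickle
from scipy.optimize import least_squares
def proj(d,P):
    T=np.linalg.inv(d["world_from_camera"])
    return cv2.projectPoints(np.atleast_2d(P).astype(float),cv2.Rodrigues(T[:3,:3])[0],T[:3,3],d["K"],np.array(d["D"]))[0].reshape(-1,2)
def box2w(b,P):
    P=np.atleast_2d(P).astype(float);c,s=np.cos(b[2]),np.sin(b[2])
    return np.c_[b[0]+c*P[:,0]-s*P[:,1],b[1]+s*P[:,0]+c*P[:,1],P[:,2]]
E
python3 - <<'E'
from h import *
t=pickle.load(open("top.pkl","rb"));s=pickle.load(open("scene.pkl","rb"))
B=np.array([[150,148,66],[-150,148,60],[-150,-148,60],[150,-148,66]])/1e3
pt=np.array([[120,47],[42,468],[472,540],[537,112]])/4+[175,100]
Bs=np.vstack([B,[[.15,.148,0]]])
ps=np.array([[378,458],[728,240],[378,47],[40,222],[378,545]])/5+[210,200]
bt=np.array([225,210])/4+[175,100]; bs=np.array([397,256])/5+[210,200]
def f(b):
    bar=box2w(b,[[.039,-.072+b[3],.094]])
    return np.r_[(proj(t,box2w(b,B))-pt).ravel(),(proj(s,box2w(b,Bs))-ps).ravel(),(proj(t,bar)-bt).ravel(),(proj(s,bar)-bs).ravel()]
r=least_squares(f,[.5,0.05,0,.1],loss="soft_l1");print(r.x,np.round(r.fun,1))
np.save("box.npy",r.x)
for p in([.039,-.072+r.x[3],.094],[.039,-.072,.094],[-.065,.072,.06],[0,.072,.024]):print(box2w(r.x,p))
E
```

```text
[ 0.62278333  0.07575684 -0.18471701  0.12196883] [-1.8 -2.5 -1.   0.6  0.2 -0.1  1.1 -2.4  0.  -0.5  0.7 -2.1  1.6 -2.
 -1.3 -1.1 -0.2  0.  -0.5 -0.3 -0.2 -2. ]
[[0.67029757 0.11771255 0.094     ]]
[[ 0.64789575 -0.00218138  0.094     ]]
[[0.57211322 0.15847044 0.06      ]]
[[0.63600746 0.146532   0.024     ]]
```

```bash
cat >>h.py <<'E'
def wire(d,b,lid,x0,y0,w,h,f):
    im=cv2.resize(np.ascontiguousarray(d["color"][y0:y0+h,x0:x0+w,::-1]),None,fx=f,fy=f,interpolation=cv2.INTER_CUBIC)
    def poly(P,c):
        q=(proj(d,box2w(b,np.array(P)/1e3))-[x0,y0]+.5)*f
        cv2.polylines(im,[np.round(q*8).astype(int).reshape(-1,1,2)],True,c,1,cv2.LINE_AA,3)
    R=lambda x0,x1,y0,y1,z:[[x0,y0,z],[x1,y0,z],[x1,y1,z],[x0,y1,z]]
    poly(R(-150,150,-148,148,60),(0,0,255));poly(R(-150,150,-148,148,0),(255,0,0))
    l=lid*1e3-72
    poly(R(-6,84,l-8,l+8,94),(0,255,0));poly(R(-73,-67,-148,148,68),(255,255,0));poly(R(144,150,-148,148,68),(255,255,0))
    return im
E
python3 - <<'E'
from h import *
t=pickle.load(open("top.pkl","rb"));s=pickle.load(open("scene.pkl","rb"));b=np.load("box.npy")
A=wire(t,b,b[3],180,102,145,140,4)[:, :400*2];Bm=wire(s,b,b[3],212,204,150,110,4)
cv2.imwrite("pics/w1.png",A);cv2.imwrite("pics/w2.png",Bm)
E
```

```text
(no output)
```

View pics/w1.png

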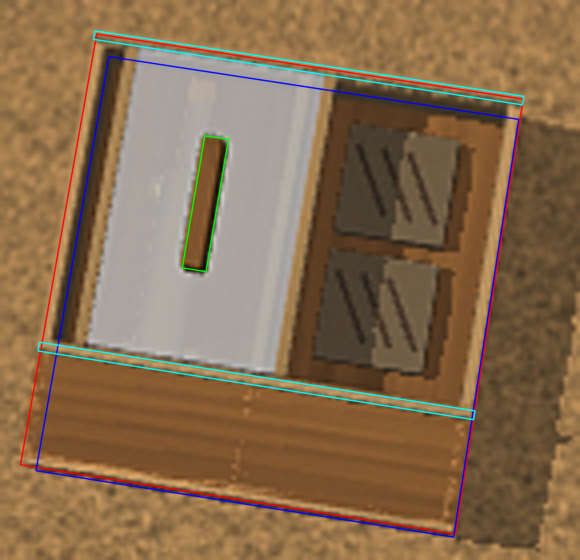

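The wireframe sits on the box to within 1 px or so, and the bar outline (183–228, 135–271) matches. Starting the move to the bar.

```bash
cat >g.py <<'E'
# usage: g.py boxx boxy z yaw_rel pitch : shift in tool units from current pose to a box-frame TCP target
import sys;from h import *;from scipy.spatial.transform import Rotation as R
from rig import robot
o=robot.get_obs();b=np.load("box.npy");x,y,z=map(float,sys.argv[1:4]);th=float(sys.argv[4]) if len(sys.argv)>4 else 0
T=R.from_euler("xyz",o["tool_rot"]);G=R.from_euler("xyz",[np.pi,0,b[2]])*R.from_rotvec([0,th,0])
w=box2w(b,[x,y,z])[0];c,s=np.cos(b[2]),np.sin(b[2]);e=o["eef_pos"]-[b[0],b[1],0]
print("t",o["t"],"box pose",np.round([c*e[0]+s*e[1],-s*e[0]+c*e[1],e[2]],4),"F",np.round(o["wrist_force"],1),"op",o["opening"])
print("units",np.round(T.inv().apply(w-o["eef_pos"])/.025,2),np.round((T.inv()*G).as_rotvec()/.12,2))
E
```

>>> {"method": "send_rows", "body": {"motion": [[0.5,-1,0,0,0,0.93],[0.5,-1,0,0,0,0.93],[0.5,-1,0,0,0,0.93],[0.5,-1,0,0,0,0.93],[0.5,-1,0,0,0,0],[0.5,-1,0,0,0,0],[0.5,-1,0,0,0,0],[0.5,-1,0,0,0,0],[0.5,-1,0,0,0,0],[0.5,-1,0,0,0,0],[0.5,-1,0,0,0,0],[0.5,-1,0,0,0,0]], "grip": 0}}

```text
t: 1.3
eef_pos: [0.3304, -0.2969, 0.2224]
tool_rot: [-3.141, 0.0, -0.186]
wrist_force: [0.3, -0.8, -0.3]
opening: 0.0879
gripper_force: 0.0
```

```bash
python3 g.py .039 .050 .15
```

```text
t 1.3 box pose [-0.219  -0.4201  0.2224] F [ 0.3 -0.8 -0.3] op 0.0878927063175257
units [ 10.3  -18.81   2.9 ] [-0.    0.   -0.01]
```

>>> {"method": "send_rows", "body": {"motion": [[0.55,-1,0,0,0,0],[0.55,-1,0,0,0,0],[0.55,-1,0,0,0,0],[0.55,-1,0,0,0,0],[0.55,-1,0,0,0,0],[0.55,-1,0,0,0,0],[0.55,-1,0,0,0,0],[0.55,-1,0,0,0,0],[0.55,-1,0,0,0,0],[0.55,-1,0,0,0,0],[0.55,-1,0,0,0,0],[0.55,-1,0,0,0,0]]}}

```text
t: 2.5
eef_pos: [0.5479, -0.0327, 0.2223]
tool_rot: [-3.142, 0.001, -0.185]
wrist_force: [-0.0, -1.0, -0.1]
opening: 0.0877
gripper_force: 0.0
```

>>> {"method": "send_rows", "body": {"motion": [[0.6,-1,0.3,0,0,0],[0.6,-1,0.3,0,0,0],[0.6,-1,0.3,0,0,0],[0.6,-1,0.3,0,0,0],[0.6,-1,0.3,0,0,0],[0.6,-1,0.5,0,0,0],[0,0,0,0,0,0],[0,0,0,0,0,0]]}}

```text
t: 3.3
eef_pos: [0.663, 0.0973, 0.1716]
tool_rot: [3.141, 0.002, -0.184]
wrist_force: [0.4, -0.1, 0.8]
opening: 0.0876
gripper_force: 0.0
```

```bash
python3 g.py .039 .050 .076
```

```text
t 3.3 box pose [0.0356 0.0286 0.1716] F [ 0.4 -0.1  0.8] op 0.08762803303964756
units [ 0.15 -0.86  3.82] [0.01 0.02 0.  ]
```

>>> {"method": "send_rows", "body": {"motion": [[0.15,-0.86,0.7,0,0,0],[0,0,1,0,0,0],[0,0,1,0,0,0],[0,0,0.6,0,0,0],[0,0,0.4,0,0,0],[0,0,0,0,0,0],[0,0,0,0,0,0]]}}

```text
t: 4.0
eef_pos: [0.6719, 0.1172, 0.081]
tool_rot: [-3.141, -0.001, -0.186]
wrist_force: [0.7, -0.6, 1.0]
opening: 0.0878
gripper_force: 0.0
```

>>> {"method": "send_rows", "body": {"motion": [[0,0,0,0,0,0],[0,0,0,0,0,0],[0,0,0,0,0,0],[0,0,0,0,0,0],[0,0,0,0,0,0],[0,0,0,0,0,0]], "grip": 1, "force": 15}}

```text
t: 4.6
eef_pos: [0.6713, 0.1175, 0.0802]
tool_rot: [-3.141, -0.0, -0.186]
wrist_force: [-0.3, -0.1, 0.2]
opening: 0.0433
gripper_force: 0.0
```

```bash
python3 g.py .039 -.072 .078
```

```text
t 4.6 box pose [0.0401 0.05   0.0802] F [-0.3 -0.1  0.2] op 0.04332241406484028
units [-0.04  4.88  0.09] [-0.   -0.   -0.01]
```

>>> {"method": "send_rows", "body": {"motion": [[0,0,0,0,0,0],[0,0,0,0,0,0],[0,0,0,0,0,0],[0,0,0,0,0,0],[0,0,0,0,0,0]]}}

```text
t: 5.1
eef_pos: [0.6713, 0.1175, 0.0801]
tool_rot: [-3.141, 0.0, -0.186]
wrist_force: [-0.4, 0.0, 0.4]
opening: 0.0159
gripper_force: 15.0
```

>>> {"method": "send_rows", "body": {"motion": [[0,0.3,0,0,0,0],[0,0.5,0,0,0,0],[0,0.5,0,0,0,0],[0,0.5,0,0,0,0],[0,0.5,0,0,0,0],[0,0.5,0,0,0,0],[0,0.5,0,0,0,0],[0,0.5,0,0,0,0],[0,0.3,0,0,0,0],[0,0.2,0,0,0,0],[0,0,0,0,0,0],[0,0,0,0,0,0]]}}

```text
t: 6.3
eef_pos: [0.6512, 0.0114, 0.0802]
tool_rot: [3.141, 0.001, -0.185]
wrist_force: [-1.8, -1.1, 0.5]
opening: 0.0162
gripper_force: 15.0
```

```bash
python3 g.py .039 -.072 .078
```

```text
t 6.3 box pose [ 0.0398 -0.058   0.0802] F [-1.8 -1.1  0.5] op 0.016167043685108535
units [-0.03  0.56  0.09] [ 0.01  0.   -0.01]
```

>>> {"method": "send_rows", "body": {"motion": [[0,0.2,0,0,0,0],[0,0.2,0,0,0,0],[0,0,0,0,0,0]]}}

```text
t: 6.6
eef_pos: [0.6493, 0.0016, 0.0801]
tool_rot: [3.141, 0.001, -0.186]
wrist_force: [-1.8, -0.3, 0.8]
opening: 0.016
gripper_force: 15.0
```

>>> {"method": "send_rows", "body": {"motion": [[0,0.1,0,0,0,0],[0,0,0,0,0,0]]}}

```text
t: 6.8
eef_pos: [0.6489, -0.0006, 0.0802]
tool_rot: [3.142, 0.001, -0.186]
wrist_force: [-1.7, 1.2, 0.5]
opening: 0.0158
gripper_force: 15.0
```

>>> {"method": "send_rows", "body": {"motion": [[0,0.1,0,0,0,0],[0,0,0,0,0,0]]}}

```text
t: 7.0
eef_pos: [0.6485, -0.003, 0.0801]
tool_rot: [3.142, 0.001, -0.186]
wrist_force: [-3.1, 1.2, -0.2]
opening: 0.016
gripper_force: 15.0
```

>>> {"method": "send_rows", "body": {"motion": [[0,0.1,0,0,0,0],[0,0,0,0,0,0]]}}

```text
t: 7.2
eef_pos: [0.6484, -0.0033, 0.0802]
tool_rot: [-3.138, 0.0, -0.186]
wrist_force: [-1.0, 8.4, 0.6]
opening: 0.016
gripper_force: 15.0
```

>>> {"method": "send_rows", "body": {"motion": [[0,0.1,0,0,0,0],[0,0,0,0,0,0]]}}

```text
t: 7.4
eef_pos: [0.6484, -0.0034, 0.0801]
tool_rot: [-3.135, 0.0, -0.187]
wrist_force: [-0.2, 17.0, -0.9]
opening: 0.016
gripper_force: 15.0
```

Lid is at its end stop (force jumps to 17 N, position matching home). Release, rise, and look.

>>> {"method": "send_rows", "body": {"motion": [[0,-0.16,0,0,0,0],[0,0,0,0,0,0]]}}

```text
t: 7.6
eef_pos: [0.6484, -0.0033, 0.0801]
tool_rot: [-3.141, 0.0, -0.185]
wrist_force: [-2.4, 4.1, 1.5]
opening: 0.0161
gripper_force: 15.0
```

>>> {"method": "send_rows", "body": {"motion": [[0,0,0,0,0,0],[0,0,0,0,0,0],[0,0,0,0,0,0],[0,0,0,0,0,0],[0,0,-0.5,0,0,0],[0,0,-1,0,0,0],[0,0,-1,0,0,0],[-0.8,0,-1,0,0,0],[-1,0,-1,0,0,0],[-1,0,-1,0,0,0],[-1,0,-1,0,0,0],[-1,0,-0.3,0,0,0]], "grip": 0.3}}

```text
t: 8.8
eef_pos: [0.5314, 0.0182, 0.254]
tool_rot: [-3.141, -0.006, -0.186]
wrist_force: [0.4, 0.4, -0.9]
opening: 0.0614
gripper_force: 0.0
```

```bash
python3 - <<'E'
from h import *
from rig import read_camera
b=np.load("box.npy");b[1]-=.0012;b[3]=0;np.save("box.npy",b)
t=read_camera("top");s=read_camera("scene")
pickle.dump(t,open("top1.pkl","wb"));pickle.dump(s,open("scene1.pkl","wb"))
A=wire(t,b,0,180,102,145,140,4);B=wire(s,b,0,222,206,142,106,4)
B=cv2.copyMakeBorder(B,0,max(0,A.shape[0]-B.shape[0]),0,0,0)[:A.shape[0]]
cv2.imwrite("pics/w3.png",A);cv2.imwrite("pics/w4.png",B)
E
python3 g.py .015 .072 .15
```

```text
t 8.9 box pose [-0.0821 -0.0721  0.2528] F [ 0.8 -0.4  0. ] op 0.0617005109590309
units [ 3.87 -5.77  4.12] [-0.   -0.02 -0.  ]
```

View pics/w4.png

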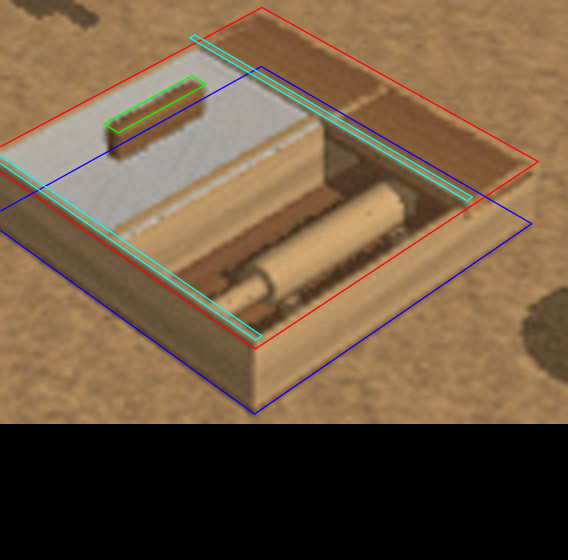

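View pics/w3.png

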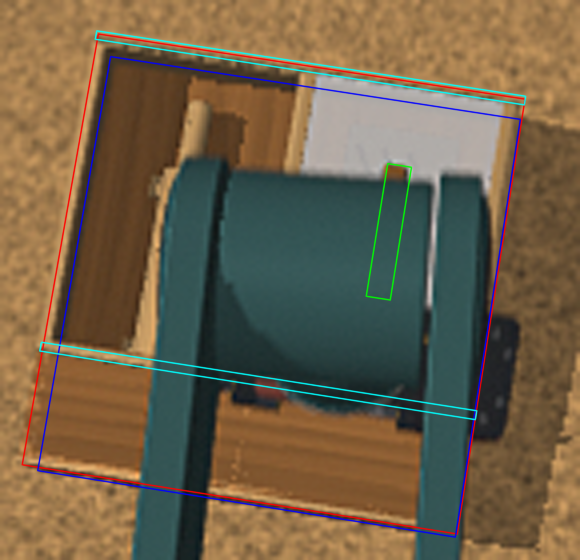

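The scene crop shows the lid home over the tiles and the pin lying in its cradle, its body from about (395,190) to (258,275). In the top crop the far handle's tip is at (200,101). Locate both in box x.

```bash
python3 - <<'E'
from h import *
b=np.load("box.npy")
def at(d,uv,h):
    f=lambda p:(proj(d,box2w(b,[p[0],p[1],h]))-uv).ravel()
    return least_squares(f,[0,0.07]).x
t=pickle.load(open("top1.pkl","rb"));s=pickle.load(open("scene1.pkl","rb"))
print("tip top",at(t,np.array([200,101])/4+[179.5,101.5],.033),"far inner wall rim",at(t,np.array([200,60])/4+[179.5,101.5],.06))
print("body far end scene",at(s,np.array([258,275-5])/4+[221.5,205.5],.024),"near",at(s,np.array([397,195])/4+[221.5,205.5],.03))
E
```

```text
tip top [0.12003765 0.07429858] far inner wall rim [0.14226119 0.0754154 ]
body far end scene [0.06091014 0.06139438] near [-0.07218104  0.07719506]
```

>>> {"method": "send_rows", "body": {"motion": [[0.7,-1,0.5,0,0,0],[0.7,-1,0.5,0,0,0],[0.7,-1,0.5,0,0,0],[0.7,-1,0.5,0,0,0],[0.7,-1,0.5,0,0,0],[0.37,-0.79,0.5,0,0,0],[0,0,1,0,0,0],[0,0,0,0,0,0],[0,0,0,0,0,0]]}}

```text
t: 9.8
eef_pos: [0.6523, 0.1424, 0.1496]
tool_rot: [3.141, 0.002, -0.186]
wrist_force: [-0.4, 0.1, -0.5]
opening: 0.0614
gripper_force: 0.0
```

```bash
python3 g.py .015 .0725 .013
```

```text
t 9.8 box pose [0.0166 0.0721 0.1496] F [-0.4  0.1 -0.5] op 0.06142050498097855
units [-0.05 -0.02  5.46] [ 0.01  0.01 -0.01]
```

>>> {"method": "send_rows", "body": {"motion": [[0,0,1,0,0,0],[0,0,1,0,0,0],[0,0,1,0,0,0],[0,0,0.8,0,0,0],[0,0,0.7,0,0,0],[0,0,0.5,0,0,0],[0,0,0.3,0,0,0],[0,0,0,0,0,0]]}}

```text
t: 10.6
eef_pos: [0.6524, 0.1424, 0.0175]
tool_rot: [3.142, 0.0, -0.186]
wrist_force: [-0.3, -0.5, -0.7]
opening: 0.0616
gripper_force: 0.0
```

>>> {"method": "send_rows", "body": {"motion": [[0,0,0,0,0,0],[0,0,0,0,0,0],[0,0,0,0,0,0],[0,0,0,0,0,0],[0,0,0,0,0,0]], "grip": 1, "force": 40}}

```text
t: 11.1
eef_pos: [0.6529, 0.1427, 0.0184]
tool_rot: [-3.141, -0.001, -0.186]
wrist_force: [-0.7, 0.1, 4.3]
opening: 0.0353
gripper_force: 40.0
```

```bash
python3 g.py .020 .072 .047 -.35
```

```text
t 11.1 box pose [0.0171 0.0725 0.0184] F [-0.7  0.1  4.3] op 0.0352664883781633
units [ 0.12  0.02 -1.15] [-0.   -2.92 -0.01]
```

Grip sits a bit high on the pin (force +4 N, TCP 18 mm); reopen, go 6 mm deeper and grip again.

>>> {"method": "send_rows", "body": {"motion": [[0,0,0,0,0,0],[0,0,0,0,0,0],[0,0,0,0,0,0],[0,0,0.2,0,0,0],[0,0,0.1,0,0,0],[0,0,0,0,0,0]], "grip": 0.4}}

```text
t: 11.7
eef_pos: [0.6518, 0.1426, 0.0093]
tool_rot: [3.141, 0.001, -0.186]
wrist_force: [-0.1, 1.4, 0.2]
opening: 0.0527
gripper_force: 0.0
```

>>> {"method": "send_rows", "body": {"motion": [[0,0,0,0,0,0],[0,0,0,0,0,0],[0,0,0,0,0,0],[0,0,0,0,0,0],[0,0,0,0,0,0]], "grip": 1, "force": 40}}

```text
t: 12.2
eef_pos: [0.6525, 0.1427, 0.0103]
tool_rot: [-3.141, -0.0, -0.186]
wrist_force: [-0.3, -0.1, -0.1]
opening: 0.0354
gripper_force: 40.0
```

>>> {"method": "send_rows", "body": {"motion": [[0.1,0,-0.145,0,0.29,0],[0.1,0,-0.145,0,0.29,0],[0.1,0,-0.145,0,0.29,0],[0.11,0,-0.145,0,0.29,0],[0.11,0,-0.145,0,0.29,0],[0,0,0,0,0,0],[0,0,0,0,0,0]]}}

```text
t: 12.9
eef_pos: [0.6635, 0.1406, 0.0291]
tool_rot: [3.142, -0.173, -0.185]
wrist_force: [-0.3, 0.3, -2.2]
opening: 0.0349
gripper_force: 40.0
```

```bash
python3 g.py .0355 .072 .053 .349
```

```text
t 12.9 box pose [0.0279 0.0724 0.0291] F [-0.3  0.3 -2.2] op 0.03490032199440921
units [ 0.46  0.02 -0.89] [ 0.    1.47 -0.01]
```

>>> {"method": "send_rows", "body": {"motion": [[0.11,0,-0.165,0,0.29,0],[0.11,0,-0.165,0,0.29,0],[0.11,0,-0.165,0,0.29,0],[0.1,0,-0.165,0,0.29,0],[0.1,0,-0.165,0,0.29,0],[0,0,0,0,0,0],[0,0,0,0,0,0]]}}

```text
t: 13.6
eef_pos: [0.6716, 0.139, 0.0521]
tool_rot: [3.141, -0.347, -0.186]
wrist_force: [0.5, -0.3, -0.6]
opening: 0.0354
gripper_force: 40.0
```

```bash
python3 - <<'E'
from h import *
from rig import read_camera
b=np.load("box.npy");s=read_camera("scene")
cv2.imwrite("pics/s2.png",cv2.resize(s["color"][150:310,210:370,::-1],None,fx=3.5,fy=3.5,interpolation=cv2.INTER_CUBIC))
E
python3 g.py .0355 .072 .053 .349
```

```text
t 13.65 box pose [0.0364 0.0724 0.0521] F [-0.6  0.4 -1.6] op 0.03501919233071033
units [-0.02  0.01 -0.05] [ 0.    0.02 -0.01]
```

View pics/s2.png

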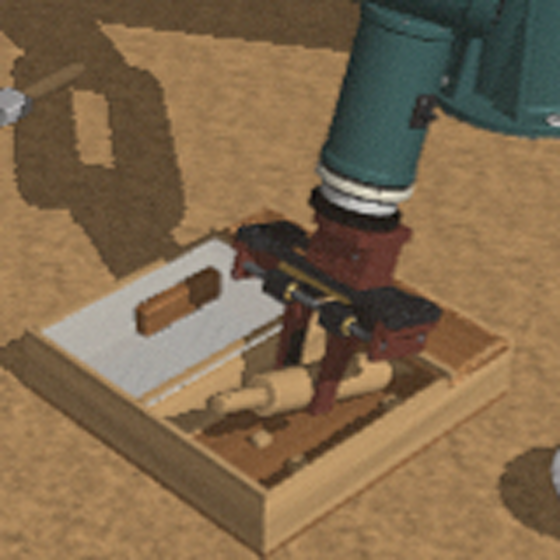

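The pin is tilted in the grip, with the far handle at (225,400) raised and the near handle still under the deck. The lid remains home. Slide along the pin's axis.

>>> {"method": "send_rows", "body": {"motion": [[0.3,0,0,0,0,0],[0.4,0,0,0,0,0],[0.4,0,0,0,0,0],[0.4,0,0,0,0,0],[0.4,0,0,0,0,0],[0.4,0,0,0,0,0],[0.3,0,0,0,0,0],[0.2,0,0,0,0,0],[0,0,0,0,0,0],[0,0,0,0,0,0]]}}

```text
t: 14.65
eef_pos: [0.7359, 0.1269, 0.0759]
tool_rot: [3.141, -0.347, -0.186]
wrist_force: [0.5, 0.3, -0.9]
opening: 0.0352
gripper_force: 40.0
```

```bash
python3 g.py .1 .072 .3 .349
```

```text
t 14.65 box pose [0.1015 0.0723 0.0759] F [ 0.5  0.3 -0.9] op 0.035228167362423526
units [ 2.99  0.01 -8.45] [ 0.    0.02 -0.01]
```

>>> {"method": "send_rows", "body": {"motion": [[0.12,0,-0.3,0,0,0],[0.18,0,-0.5,0,0,0],[0.28,0,-0.78,0,0,0],[0.28,0,-0.78,0,0,0],[0.28,0,-0.78,0,0,0],[0.28,0,-0.78,0,0,0],[0.28,0,-0.78,0,0,0],[0.28,0,-0.78,0,0,0],[0.28,0,-0.78,0,0,0],[0.28,0,-0.78,0,0,0],[0.28,0,-0.78,0,0,0],[0.2,0,-0.6,0,0,0]]}}

```text
t: 15.85
eef_pos: [0.7357, 0.1273, 0.3031]
tool_rot: [-3.14, -0.351, -0.186]
wrist_force: [-0.2, 1.0, -1.6]
opening: 0.0355
gripper_force: 40.0
```

>>> {"method": "send_rows", "body": {"motion": [[0,0,0,0,-0.3,0],[0,0,0,0,-0.5,0],[0,0,0,0,-0.5,0],[0,0,0,0,-0.5,0],[0,0,0,0,-0.5,0],[0,0,0,0,-0.4,0],[0,0,0,0,-0.2,0],[0,0,0,0,0,0],[0,0,0,0,0,0],[0,0,0,0,0,0]]}}

```text
t: 16.85
eef_pos: [0.7352, 0.1273, 0.3005]
tool_rot: [-3.141, -0.001, -0.185]
wrist_force: [0.5, -0.4, -2.1]
opening: 0.0353
gripper_force: 40.0
```

```bash
python3 - <<'E'
from rig import read_camera,robot
import cv2
s=read_camera("scene");cv2.imwrite("pics/s3.png",s["color"][:,:,::-1]);o=robot.get_obs();print(o["t"],o["eef_pos"],o["tool_rot"],o["opening"],o["gripper_force"],o["wrist_force"])
E
```

```text
16.9 [0.73512879 0.12730012 0.30048362] [-3.14130976e+00 -8.48196008e-04 -1.85215812e-01] 0.03537339503493752 39.99942719936371 [-0.71497108 -0.05781083 -2.21554851]
```

View pics/s3.png

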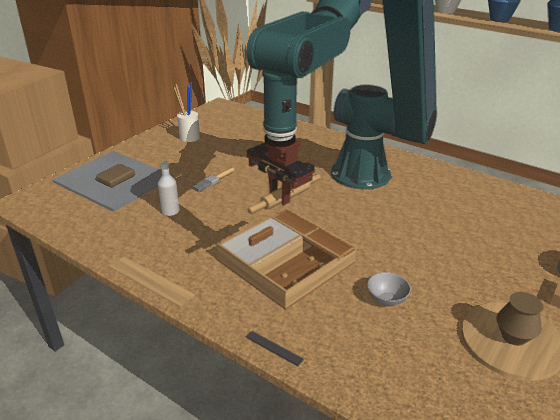

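The pin hangs level in the gripper at about (285,195), roughly 0.31 m up. The lid is home at (262,240), and the bottle, bowl and brush are unmoved.

```bash
python3 -c "
from rig import robot
print(robot.close_job())"
```

```text
the job is handed in; nothing more can be done
None
```

I handed the job in at about 17 s: the lid is shut to its end stop over the tiles, the rolling pin is held level in the gripper about 0.2 m above the box, and the bottle, bowl and brush look unmoved in the last picture.

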